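Return two thread spools to the shuttered dust box

ROBOT

A 6-joint arm with a two-finger parallel gripper is mounted at the origin on a cart in front of the work surface, level with it; the furniture and walls round the work are solid. World frame = base frame: x ahead of the robot, y to its left, z up, the work surface at z = 0. Lengths are in mm, angles in rad, forces in N, time in s.
With the tool pointing down it reaches from about 350 to 875 mm from the base axis. Payload 4.2 kg.
Tool frame: the origin (TCP) lies midway between the tips of the shut fingers; the grasp point (between the pads) lies 19 mm behind it; z points along the fingers, y is the line along which they close (so a half turn about z gives the same grasp; the last joint's range is limited). The gripper opens to 85 mm and grips with 20 to 120 N. Pads are 22 mm wide; open, the fingers measure 114 mm over their backs; the gripper's body (76 mm by 85 mm) begins 54 mm behind the grasp point. The pads swing forward as they close: fully open they stand 13 mm farther back than shut.
Start: joints at [-0.88, 0.385, 0.008, 0, -1.194, -0.259], TCP at [261.579, -567.605, 231.312] pointing down, gripper open.
Joint ranges: [-3.14, 3.14], [-1.21, 2.06], [-1.07, 1.41], [-3.16, 2.05], [-2.99, -0.16], [-3.1, 3.1]. Speed limits (rad/s): [2.79, 2.79, 3.14, 3.14, 3.14, 3.14].

INTERFACE

Orientations are given as a unit quaternion [x, y, z, w].
In Python, from bench import arm, eyes, nets gives the robot as it stands.
- The arm moves only by the tool apply_moves, never from a script. Its arguments are lists of equal length, an entry for each row: "delta_rot": the turn, a rotation vector about the tool's x, y, z as a fraction of full scale, a list of three; "xyz": the shift along the tool's x, y, z as a fraction of full scale, a list of three; "hand": the gripper command: -1 is fully open, 1 is shut, values between are in proportion. In form: {"delta_rot": [[ax, ay, az], ...], "xyz": [[dx, dy, dz], ...], "hand": [hand, ...]}. A call has 1 to 20 rows; each row shifts and turns the commanded pose from where the row before left it, along the tool's axes as they then stand; what a row does not reach is not made up. Full scale, the value 1, is 0.025 m for a shift and 6 degrees for a turn. A row lasts 1/12 s, in which the tool goes at most 41.7 mm and 7.16 degrees, less where a joint would pass 70% of its speed; a pose out of reach is approached as far as the arm can. A call with a number of a shift or a turn outside -1 to 1 is refused whole. A call with a gripper value outside its range is refused whole. The fingers move at their own pace and stop on an object; the grip force is fixed at half the most. Time passes only in rows, so rows that do not move let the fingers close. It gives the time, the measured TCP pose, the force, the opening and the grip force at its end, in the units of the state.
- arm.read_state(): the state, without advancing time (a new reading comes with each control period).
- eyes.get_image(name): name is "scene" or "top" or "wrist"; returns a dict with "frame" (420x560x3 uint8, red, green, blue), "range_z" (420x560 float32, mm along the optical axis (not along the pixel's ray), 0 where there is no reading), "camera_matrix" (3x3 intrinsics, pixels), "dist" ([k1, k2, p1, p2, k3] as OpenCV has them; the pictures are not rectified), "R" (3x3) and "t" (3): a world point X has camera coordinates R X + t; the wrist camera has in their place "hand_eye" (4x4, takes a point from camera to tool coordinates, whose origin is the TCP and whose axes are the flange's). Camera axes: x right, y down, z forward; pixel columns grow to the right and rows downward; lengths in mm; the calibration is good to about 2 mm. A picture is of the moment at which its call begins: read the wrist's pose just before it.
- arm.job_done(): hands the job in; it is judged then, once.
Trained networks look in a picture, given as the dict that the camera call returned (one of the last four; its "shot" number tells which), for a name from the list of things; names that differ only in an ending like _2 or _b are one class to them, and where a whole thing is asked for, a point or a joint stands for the part that bears it (a point fixed in the world has none). Each returns a list of dicts, best first, with "score" (0 to 1); they miss things now and then, are a little off and sometimes report something else, mostly with a low value. They report only what shows in the picture. A call takes as long as a camera call. They do not tell look-alikes from the thing itself.
- nets.look_for(name, picture): "bbox" ([left, top, right, bottom] in pixels, round what is visible of it).
- nets.masks_of(name, picture): "region" (420x560 bool, what is visible of it) and "bbox" ([left, top, right, bottom] in pixels, round what is visible of it).
The state is a dict: "clock": time; "joints": joint angles; "joint_vel": joint speeds; "joint_efforts": joint torques, N m; "position": TCP position; "ee_rot": TCP orientation; "contact_force": force on the tool from outside, world axes, zero at the start; "wrist_torque": the same for the moment, N m; "gripper_width": finger opening in mm; "grasp_force": force on a finger pad.
Only numpy, scipy, OpenCV 4.12 (cv2) and the standard library are available. Lean on these libraries where they do the work, as an engineer would, in place of code of your own. Each camera call takes 0.05 s, during which the arm holds its last target. There are 200 camera calls.

TASK

Put the two big spools of pale thread that stand to the left and right of the shuttered wooden box, one on the bench and one on the cutting board, back into it, one to a cell, standing upright on the cell floor below the shutters. The shutters hide which cells are already taken, so feel through them for the empty ones, and do not force anything against the box or knock the brush, the rounding jack or the spring clamp about.

Things in the scene. Friction and masses are not known exactly. Their poses are not given: they have to be found in the camera images.
- dust_box: dust box that keeps felt fluff off thread, fixed to the bench: plywood, 118 mm (its x) by 154 mm (its y), 94 mm tall, brass catch in front (its -x), brass hinges behind; its top stays closed. Origin at the centre of its underside, z up. It has 6 cells, 2 along x by 3 along y, centred at x = -27.5, +27.5 and y = -48, 0, +48 mm
- box_top (a point): centre of the aluminium top face of the box, axes as the box. Over each cell is a 40 mm square opening, shut by two slippery grey leaves hinged along its sides of constant x, 3 mm below the face. They swing down under a light push (1 to 2 N), reach 24 mm below the face when open, and spring shut. Fingers round a spool do not fit through; a thing up to 38 mm wide does
- box_floor (a point): centre of the box at the height of the cork cell floors, 85 mm below the top face. A cell is 47 by 42 mm inside. Four cells, different each time, hold a spool of the same kind, top 27 mm below the face: there a push meets firm resistance; two are empty. A spool let go 30 mm or more down an empty cell slides to the floor and the leaves shut; if it hangs, push its top lightly
- spool_a_mid (a point): loose wooden thread spool of pale thread standing upright on the bench to the left of the box, a plain cylinder 33 mm thick and 58 mm tall, about 35 g; this point is its centre, 29 mm above its underside, z along its axis
- spool_a: the same spool as spool_a_mid; origin at the centre of its underside
- spool_b_mid (a point): loose wooden thread spool of pale thread standing upright on the cutting board (12 mm thick) to the right of the box, a plain cylinder 33 mm thick and 58 mm tall, about 35 g; this point is its centre, 29 mm above its underside, z along its axis
- spool_b: the same spool as spool_b_mid; origin at the centre of its underside
- brush_mid (a point): bystander: felt brush with a wooden back lying behind and to the right of the box, 130 mm long along its y, 41 mm wide, 36 mm high, 18 mm up at its middle
- jack_mid (a point): bystander: wooden rounding jack (hat brim gauge) lying in front and to the right of the box along the edge of the cutting board, 150 mm long along its y, 34 mm wide, 48 mm high, 24 mm up at its middle
- clip_mid (a point): bystander: small spring clamp lying behind and to the left of the box, 83 mm long along its y, 22 mm wide, 28 mm high, 12 mm up at its middle
Things that resemble listed ones, but are neither listed nor needed, are in the scene too. Leave any orange look-alike of the spool_a alone.

How it is judged:
By the outcome, as a careful person would: the job done as asked, in the order asked, and still so for the second after the job is handed in, with the robot touching nothing.
It also fails if it takes over 61 s, if anything falls off the work surface, if the arm or the gripper's body presses on something with over 40 N, if the wrist force passes 120 N, or if a joint passes its speed limit or range.

## Working session

There is one attempt and no reset: what is moved stays moved. The work goes in short steps, Python scripts to look and compute and a tool call to move; the robot and the scene stay as the last step left them, time stands still between calls to the robot, and variables do not carry over. Pictures are saved under pics/ and viewed, at most 10 in all, crops included, and the job is handed in when it is done.

Besides the shell and the picture viewer there is one more tool, called after "Request:" by a JSON object that holds its "op" and its "data", one argument or row to a line. apply_moves: Moves the arm, as the interface text tells. Its arguments: {"type":"object","properties":{"delta_rot":{"type":"array"},"xyz":{"type":"array"},"hand":{"type":"array"}},"required":["delta_rot","xyz","hand"]}

```bash
mkdir -p pics; ls; cat > h.py <<'E'
import numpy as np,cv2
from bench import arm,eyes,nets
from scipy.spatial.transform import Rotation as Ro
def world(p,uv,z=None,st=None):
    "pixels -> world pts, by range or on plane z"
    uv=np.float64(uv).reshape(-1,2)
    n=cv2.undistortPoints(uv.reshape(-1,1,2),np.float64(p["camera_matrix"]),np.float64(p["dist"])).reshape(-1,2)
    r=np.c_[n,np.ones(len(n))]
    if "R" in p: R=np.array(p["R"]).T;o=-R@np.array(p["t"])
    else:
        T=np.array(p["hand_eye"]);Q=Ro.from_quat(st["ee_rot"]).as_matrix()
        R=Q@T[:3,:3];o=Q@T[:3,3]+np.array(st["position"])
    d=r@R.T
    if z is None:
        k=p["range_z"][uv[:,1].round().astype(int),uv[:,0].round().astype(int)];k=k[:,None]
    else: k=((z-o[2])/d[:,2])[:,None]
    return o+d*k
def save(p,n): cv2.imwrite("pics/"+n+".png",p["frame"][:,:,::-1])
E
python3 - <<'E'
from h import *
np.set_printoptions(precision=1,suppress=True)
st=arm.read_state();print(st["position"],st["ee_rot"],st["gripper_width"])
ps={}
for c in("scene","top"):
    p=eyes.get_image(c);ps[c]=p;save(p,c)
    for n in("dust_box","spool_a","brush_mid","jack_mid","clip_mid"):
        for d in nets.masks_of(n,p)[:5]:
            ys,xs=np.nonzero(d["region"])
            w=world(p,np.c_[xs,ys]);ok=p["range_z"][ys,xs]>0;w=w[ok]
            t=w[w[:,2]>np.percentile(w[:,2],95)-6] if len(w) else w
            print(c,n,round(d["score"],2),np.array(d["bbox"]),"top",t.mean(0) if len(t) else None,np.ptp(t,axis=0) if len(t) else None)
cv2.imwrite("pics/both.png",cv2.resize(np.vstack([ps["scene"]["frame"],ps["top"]["frame"]])[:,:,::-1],None,fx=.71,fy=.71))
E
```

```text
pics
[ 261.3 -567.1  230.2] [-0.2  1.   0.  -0. ] 85.00489462631934
scene dust_box 0.67 [235.  203.4 301.5 267.1] top [504.7 153.9  91.7] [157.2 177.5   9.3]
scene spool_a 0.72 [184.3 244.6 196.4 265.4] top [562.8 352.5  57. ] [30.8 26.5  7.1]
scene spool_a 0.55 [370.4 186.7 384.2 205.3] top [ 456.7 -219.6   69. ] [32.6 35.1  7.3]
scene spool_a 0.54 [213.7 252.  230.  271.1] top [503.7 299.   56.6] [30.  26.4  7.6]
scene brush_mid 0.87 [267.5 186.1 309.3 197.8] top [644.8 -20.9  34.9] [ 73.5 131.   10.8]
scene jack_mid 0.91 [335.8 220.3 362.2 265.4] top [405.8 -44.6  38. ] [30.  31.9 16.8]
scene clip_mid 0.84 [179.2 231.7 213.8 250.4] top [626.5 288.2  25.1] [29.2 41.8  9.7]
top dust_box 0.97 [225.1 174.  304.3 236.9] top [509.7 150.8  91.7] [149.1 174.4   9.4]
top dust_box 0.22 [313.1 134.9 368.2 165.1] top [646.9 -24.   34.6] [ 71.  122.6   8.6]
top spool_a 0.81 [197.5 199.3 214.2 214.2] top [506.6 296.9  56.9] [28.1 28.9  7.4]
top spool_a 0.61 [418.6 221.5 438.  236.8] top [ 457.2 -220.7   68.2] [29.  29.   8.1]
top spool_a 0.59 [173.9 176.3 195.6 190.9] top [565.4 351.1  56.9] [30.3 31.5  7.5]
top brush_mid 0.8 [316.3 133.6 368.8 163.3] top [646.9 -23.9  34.6] [ 71.  117.7   8.5]
top jack_mid 0.62 [322.5 235.2 369.2 289.1] top [409.7 -47.   37.9] [27.5 32.  16.6]
top clip_mid 0.8 [188.6 148.8 224.  162.8] top [628.8 286.3  26. ] [24.7 56.3  7.8]
top clip_mid 0.33 [228.  171.4 305.3 235.9] top [508.9 150.2  91.7] [151.2 177.3   9.4]
top clip_mid 0.16 [326.5 234.9 365.4 288.6] top [409.8 -46.7  37.9] [27.5 32.  16.6]
```

View pics/top.png

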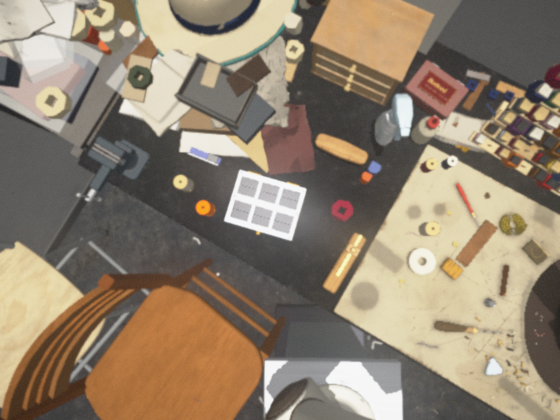

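View pics/scene.png

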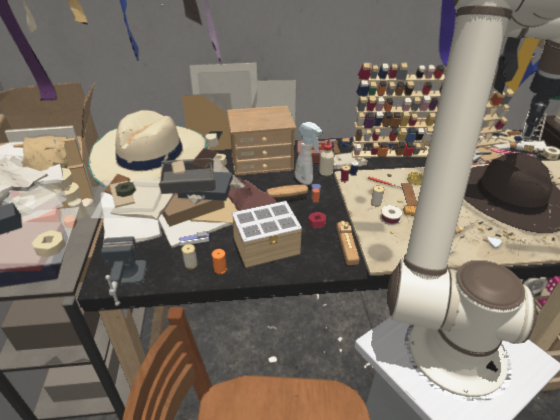

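Top view: pale spool left at (182,183), the orange look-alike at (205,207), the box at (265,205). On the board there is a pale spool at (431,229) and a smaller pale one at (432,164). I'll measure the box and these candidates and confirm them in one crop.

```bash
python3 - <<'E'
from h import *
np.set_printoptions(precision=1,suppress=True)
p=eyes.get_image("top");q=eyes.get_image("scene")
f=p["frame"][:,:,::-1]
c=[cv2.resize(f[a:a+50,b:b+65],(390,300),interpolation=cv2.INTER_CUBIC) for a,b in((160,165),(205,400),(140,400))]
c.append(cv2.resize(q["frame"][165:215,350:415,::-1],(390,300),interpolation=cv2.INTER_CUBIC))
cv2.imwrite("pics/c1.png",np.vstack([np.hstack(c[:2]),np.hstack(c[2:])]))
for pp in (p,q):
    m=nets.masks_of("dust_box",pp)[0]["region"];ys,xs=np.nonzero(m)
    w=world(pp,np.c_[xs,ys]);ok=(w[:,2]>85)&(w[:,2]<100);t=w[ok]
    # bright rim colour
    r=cv2.minAreaRect(t[:,:2].astype(np.float32));print(r,t[:,2].mean())
    i=np.argsort(t[:,0]); print(cv2.boxPoints(r))
    print(np.linalg.inv(pp["R"])@-np.array(pp["t"]))
def cyl(u0,v0,h=14):
    vv,uu=np.mgrid[v0-h:v0+h,u0-h:u0+h];w=world(p,np.c_[uu.ravel(),vv.ravel()])
    w=w[p["range_z"][vv.ravel(),uu.ravel()]>0]
    zt=np.percentile(w[:,2],99);t=w[w[:,2]>zt-8];print((u0,v0),zt,t.mean(0),np.ptp(t,axis=0),len(t),np.median(w[:,2]),cv2.minEnclosingCircle(t[:,:2].astype(np.float32)))
for a in((182,183),(431,229),(432,164),(205,207)):cyl(*a)
E
```

```text
((509.1424560546875, 150.93939208984375), (154.18531799316406, 120.401611328125), 73.72830200195312) 90.9454066931109
[[429.8  93.8]
 [545.3  60.1]
 [588.5 208.1]
 [473.  241.8]]
[423.6  70.  994.3]
((507.944091796875, 150.78103637695312), (155.38583374023438, 124.08796691894531), 73.16295623779297) 91.18740177939571
[[426.1  94.4]
 [544.8  58.4]
 [589.8 207.2]
 [471.1 243.1]]
[-192.   621.9  823.6]
(182, 183) 59.9444223976813 [566.  350.9  57.1] [31.3 31.8  9.4] 153 -0.06871582941300858 ((566.3258666992188, 350.9163513183594), 16.577869415283203)
(431, 229) 71.0097286502539 [ 457.7 -221.3   68.3] [31.3 31.2  8.5] 169 11.450727298146262 ((458.228515625, -221.12335205078125), 16.664697647094727)
(432, 164) 62.364711224924896 [ 604.2 -225.2   59.9] [26.  26.7  9. ] 110 11.028225082757103 ((604.291015625, -224.76351928710938), 13.796659469604492)
(205, 207) 59.76836375504218 [506.9 298.   56.9] [30.2 31.3 10. ] 151 -0.010182221610762099 ((506.59674072265625, 298.41314697265625), 16.884889602661133)
```

View pics/c1.png

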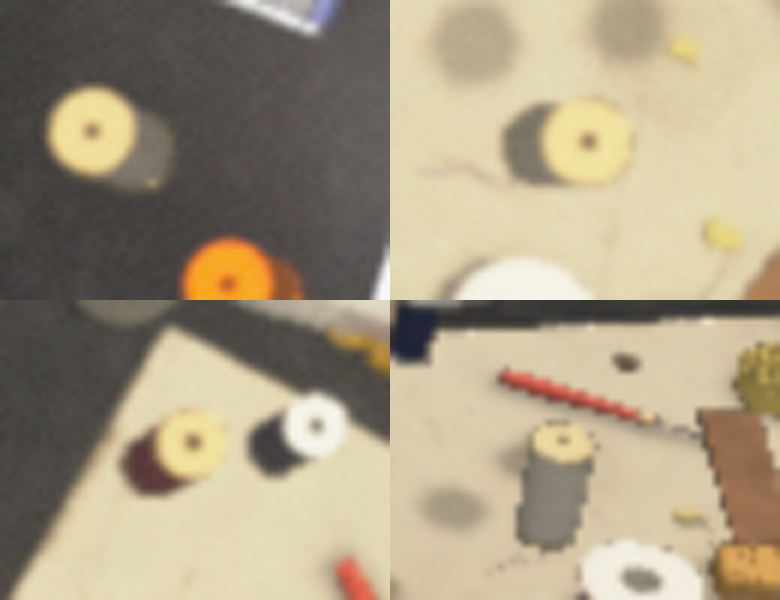

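Spool_a is at (182,183): grey thread, 33 mm thick, standing on the bench left of the box. Spool_b is at (431,229): 33 mm thick, top at z=70, on the board. The orange one at (205,207) and the thin ones at (432,164) and beside it (26 mm thick) are look-alikes, so I'll leave them. Next I work out the first move.

```bash
cat >> h.py <<'E'
np.set_printoptions(precision=1,suppress=True)
def go(tgt,yaw=None):
    s=arm.read_state();Q=Ro.from_quat(s["ee_rot"]);d=Q.inv().apply(np.array(tgt)-s["position"])
    M=Q.as_matrix();print("t",round(s["clock"],2),"pos",np.array(s["position"]),"tool d mm",d,"units",np.round(d/25,3),"yaxis deg",np.degrees(np.arctan2(M[1,1],M[0,1])).round(1),"z",M[:,2].round(3),"F",np.array(s["contact_force"]),"w",round(s["gripper_width"],1),"gf",round(s["grasp_force"],1))
E
python3 -c "
from h import *
go([458,-221,200])
s=arm.read_state();print(Ro.from_quat(s['ee_rot']).as_matrix().round(3));p=eyes.get_image('wrist');print(p['hand_eye'])"
```

```text
t 0.8 pos [ 261.6 -567.6  231.3] tool d mm [-323.5  232.6   31.3] units [-12.9   9.3   1.3] yaxis deg 114.7 z [ 0.  0. -1.] F [0.7 0.3 0.7] w 85.3 gf 0.0
[[-0.9 -0.4  0. ]
 [-0.4  0.9  0. ]
 [-0.  -0.  -1. ]]
[[   0.    -0.9   -0.3   84.2]
 [   1.     0.     0.    -1.1]
 [  -0.    -0.3    0.9 -141.7]
 [   0.     0.     0.     1. ]]
```

Request:
{"op": "apply_moves", "data": {
  "delta_rot": [
    [0,0,0],
    [0,0,0],
    [0,0,0],
    [0,0,0],
    [0,0,0],
    [0,0,0],
    [0,0,0],
    [0,0,0],
    [0,0,0],
    [0,0,0],
    [0,0,0],
    [0,0,0],
    [0,0,0],
    [0,0,0],
    [0,0,0],
    [0,0,0],
    [0,0,0]
  ],
  "xyz": [
    [-0.81,0.58,0],
    [-0.81,0.58,0],
    [-0.81,0.58,0],
    [-0.81,0.58,0],
    [-0.81,0.58,0],
    [-0.81,0.58,0.1],
    [-0.81,0.58,0.1],
    [-0.81,0.58,0.1],
    [-0.81,0.58,0.1],
    [-0.81,0.58,0.1],
    [-0.81,0.58,0.1],
    [-0.81,0.58,0.1],
    [-0.81,0.58,0.1],
    [-0.81,0.58,0.1],
    [-0.81,0.58,0.1],
    [-0.81,0.58,0.2],
    [0,0,0]
  ],
  "hand": [-0.3,-0.3,-0.3,-0.3,-0.3,-0.3,-0.3,-0.3,-0.3,-0.3,-0.3,-0.3,-0.3,-0.3,-0.3,-0.3,-0.3]
}}

```text
clock: 2.27
position: [460.1, -218.6, 200.7]
ee_rot: [-0.216, 0.976, 0.0, 0.0]
contact_force: [-0.5, -0.9, -1.1]
gripper_width: 55.6
grasp_force: 0.0
```

```bash
cat >> h.py <<'E'
def wspool(ztop,near,name):
    s=arm.read_state();p=eyes.get_image("wrist");save(p,name)
    for d in nets.masks_of("spool_a",p)[:4]:
        ys,xs=np.nonzero(d["region"]);w=world(p,np.c_[xs,ys],st=s);w=w[p["range_z"][ys,xs]>0]
        t=w[abs(w[:,2]-ztop)<7]
        if len(t)>20:
            print(round(d["score"],2),np.array(d["bbox"]),cv2.minEnclosingCircle(t[:,:2].astype(np.float32)),t[:,2].mean(),len(t))
E
python3 -c "
from h import *
wspool(70,None,'w1');go([458,-221,46])"
```

```text
0.94 [265.  168.3 297.7 212.6] ((458.0151062011719, -221.55905151367188), 16.577280044555664) 68.67089682094833 855
0.22 [438.9 261.5 560.  408.9] ((480.34942626953125, 78.96900939941406), 50.680274963378906) 70.00402796842697 944
t 2.37 pos [ 459.  -220.6  201.3] tool d mm [  1.1   0.1 155.3] units [0.  0.  6.2] yaxis deg 114.9 z [-0. -0. -1.] F [0.1 0.2 0.2] w 55.4 gf 0.0
```

View pics/w1.png

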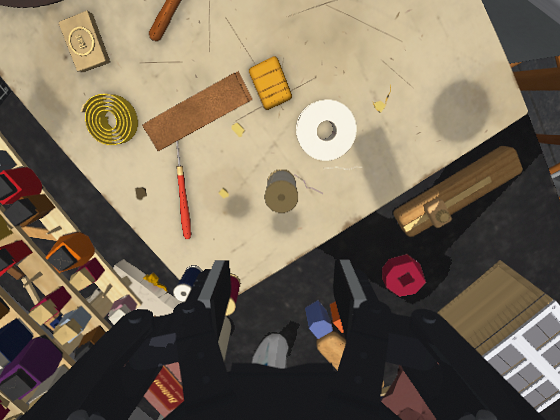

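Wrist view: spool_b is at (281,190) and centred left-right between the fingers. The white roll at (325,130) is clear of them. Descending to grip the top 20 mm.

Request:
{"op": "apply_moves", "data": {
  "delta_rot": [
    [0,0,0],
    [0,0,0],
    [0,0,0],
    [0,0,0],
    [0,0,0],
    [0,0,0],
    [0,0,0],
    [0,0,0],
    [0,0,0],
    [0,0,0],
    [0,0,0],
    [0,0,0],
    [0,0,0],
    [0,0,0]
  ],
  "xyz": [
    [0.04,0,1],
    [0,0,1],
    [0,0,1],
    [0,0,1],
    [0,0,1],
    [0,0,0.8],
    [0,0,0.4],
    [0,0,0],
    [0,0,0],
    [0,0,0],
    [0,0,0],
    [0,0,0],
    [0,0,0],
    [0,0,0]
  ],
  "hand": [-0.3,-0.3,-0.3,-0.3,-0.3,-0.3,-0.3,-0.3,1,1,1,1,1,1]
}}

```text
clock: 3.53
position: [459.0, -222.1, 47.7]
ee_rot: [-0.215, 0.977, -0.001, 0.001]
contact_force: [-0.3, -0.3, 6.8]
gripper_width: 30.8
grasp_force: 59.4
```

```bash
python3 -c "
from h import *
go([440,150,240])"
```

```text
t 3.53 pos [ 459.  -222.1   47.7] tool d mm [-139.2  345.3 -192.7] units [-5.6 13.8 -7.7] yaxis deg 114.8 z [ 0. -0. -1.] F [-0.3 -0.3  6.8] w 30.8 gf 59.4
```

Request:
{"op": "apply_moves", "data": {
  "delta_rot": [
    [0,0,0],
    [0,0,0],
    [0,0,0],
    [0,0,0],
    [0,0,0],
    [0,0,0],
    [0,0,0],
    [0,0,0],
    [0,0,0],
    [0,0,0],
    [0,0,0],
    [0,0,0],
    [0,0,0],
    [0,0,0],
    [0,0,0],
    [0,0,0],
    [0,0,0],
    [0,0,0],
    [0,0,0],
    [0,0,0]
  ],
  "xyz": [
    [0,0,-1],
    [0,0,-1],
    [0,0,-1],
    [-0.57,0.75,-0.28],
    [-0.57,0.75,-0.28],
    [-0.57,0.75,-0.28],
    [-0.57,0.75,-0.28],
    [-0.57,0.75,-0.28],
    [-0.57,0.75,-0.28],
    [-0.57,0.75,-0.28],
    [-0.57,0.75,-0.28],
    [-0.57,0.75,-0.28],
    [-0.57,0.75,-0.28],
    [-0.57,0.75,-0.28],
    [-0.57,0.75,-0.28],
    [-0.57,0.75,-0.28],
    [-0.57,0.75,-0.28],
    [-0.57,0.75,-0.28],
    [-0.57,0.75,-0.28],
    [-0.57,0.75,-0.28]
  ],
  "hand": [1,1,1,1,1,1,1,1,1,1,1,1,1,1,1,1,1,1,1,1]
}}

```text
clock: 5.2
position: [544.0, 170.3, 240.4]
ee_rot: [-0.214, 0.977, 0.0, -0.0]
contact_force: [1.0, -0.6, -0.3]
gripper_width: 30.3
grasp_force: 59.2
```

Request:
{"op": "apply_moves", "data": {
  "delta_rot": [
    [0,0,0]
  ],
  "xyz": [
    [0,0,0]
  ],
  "hand": [1]
}}

```text
clock: 5.28
position: [545.7, 172.8, 241.3]
ee_rot: [-0.216, 0.976, 0.001, 0.002]
contact_force: [0.9, -1.1, 0.0]
gripper_width: 30.7
grasp_force: 59.3
```

```bash
python3 -c "
from h import *
go([508,151,240]);s=arm.read_state();p=eyes.get_image('wrist');save(p,'w2')
m=nets.masks_of('dust_box',p);print([(d['score'],d['bbox']) for d in m])
np.savez('w2.npz',pos=s['position'],q=s['ee_rot'],f=p['frame'],r=p['range_z'],K=p['camera_matrix'],D=p['dist'],T=p['hand_eye'])
"
```

```text
t 5.28 pos [545.7 172.8 241.3] tool d mm [43.4 -3.9  1.1] units [ 1.7 -0.2  0. ] yaxis deg 114.9 z [ 0.  0. -1.] F [ 0.9 -1.1  0. ] w 30.7 gf 59.3
[(0.65, [177.0, 44.1, 376.2, 230.3])]
```

View pics/w2.png

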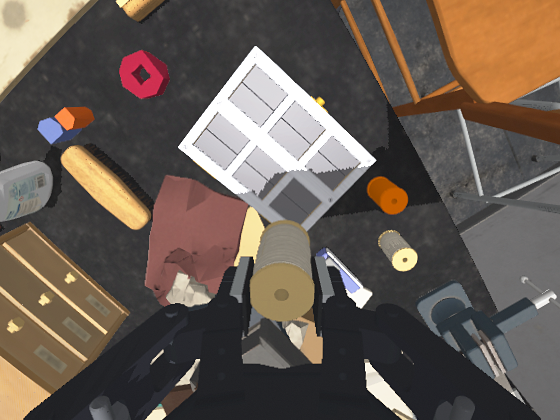

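Wrist view: box top corners are at (256,46), (375,160) and (179,147), with the catch at (320,101). The held spool and its shadow cover only the back-left cell, near (297,200). I'll fit the box pose to the white rim.

```bash
cat > fit.py <<'E'
from h import *
from scipy.optimize import minimize
def fit(p,st,skip):
    g=cv2.GaussianBlur(p["frame"].min(2).astype(np.float32),(3,3),0)
    X,Y=np.meshgrid(np.arange(-66,66.1,1.5),np.arange(-84,84.1,1.5));X,Y=X.ravel(),Y.ravel()
    k=~((X>0)&(Y>24)) if skip else X<99; X,Y=X[k],Y[k]
    inside=(abs(X)<59)&(abs(Y)<77)
    op=np.zeros(len(X),bool)
    for a in(-27.5,27.5):
        for b in(-48,0,48): op|=(abs(X-a)<20)&(abs(Y-b)<20)
    rim=inside&~op; lab=np.where(rim,1/rim.sum(),-1/(~rim).sum())
    if "R" in p: R=np.array(p["R"]);t=np.array(p["t"])
    else:
        T=np.array(p["hand_eye"]);Q=Ro.from_quat(st["ee_rot"]).as_matrix();A=Q@T[:3,:3];o=Q@T[:3,3]+np.array(st["position"])
        R=A.T;t=-R@o
    def f(v):
        c,s=np.cos(v[2]/57.3),np.sin(v[2]/57.3)
        W=np.c_[v[0]+c*X-s*Y,v[1]+s*X+c*Y,np.full(len(X),94.)]
        uv=cv2.projectPoints(W,cv2.Rodrigues(R)[0],t,np.float64(p["camera_matrix"]),np.float64(p["dist"]))[0].astype(np.float32)
        return -float((cv2.remap(g,uv[:,:,0],uv[:,:,1],cv2.INTER_LINEAR).ravel()*lab).sum())
    r=minimize(f,[508.5,151,-16.4],method="Nelder-Mead",options=dict(initial_simplex=[[508,151,-16.4],[514,151,-16.4],[508,157,-16.4],[508,151,-13]]))
    return r.x,r.fun
if __name__=="__main__":
    z=np.load("w2.npz");p=dict(frame=z["f"],camera_matrix=z["K"],dist=z["D"],hand_eye=z["T"]);st=dict(position=z["pos"],ee_rot=z["q"])
    w=fit(p,st,True);t=fit(eyes.get_image("top"),None,False);print(w,t)
    v=w[0]
    for a in(-27.5,27.5):
        for b in(-48,0,48):
            c,s=np.cos(v[2]/57.3),np.sin(v[2]/57.3);P=[v[0]+c*a-s*b,v[1]+s*a+c*b,140];print((a,b),np.array(P),end=" ");go(P)
E
python3 fit.py
```

```text
(array([509.9, 150.4, -16.2]), np.float64(-81.64550993395511)) (array([508.6, 150.6, -16.1]), np.float64(-61.118960281454406))
(-27.5, -48) [470. 112. 140.] t 5.43 pos [543.8 169.1 239.7] tool d mm [ 90.7 -21.   99.8] units [ 3.6 -0.8  4. ] yaxis deg 114.8 z [-0. -0. -1.] F [-0.7 -0.1 -0.9] w 30.5 gf 59.3
(-27.5, 0) [483.4 158.1 140. ] t 5.43 pos [543.8 169.1 239.7] tool d mm [59.2 15.2 99.8] units [2.4 0.6 4. ] yaxis deg 114.8 z [-0. -0. -1.] F [-0.7 -0.1 -0.9] w 30.5 gf 59.3
(-27.5, 48) [496.9 204.2 140. ] t 5.43 pos [543.8 169.1 239.7] tool d mm [27.7 51.4 99.8] units [1.1 2.1 4. ] yaxis deg 114.8 z [-0. -0. -1.] F [-0.7 -0.1 -0.9] w 30.5 gf 59.3
(27.5, -48) [522.8  96.6 140. ] t 5.43 pos [543.8 169.1 239.7] tool d mm [ 49.2 -57.1  99.8] units [ 2.  -2.3  4. ] yaxis deg 114.8 z [-0. -0. -1.] F [-0.7 -0.1 -0.9] w 30.5 gf 59.3
(27.5, 0) [536.3 142.7 140. ] t 5.43 pos [543.8 169.1 239.7] tool d mm [ 17.7 -20.9  99.7] units [ 0.7 -0.8  4. ] yaxis deg 114.8 z [-0. -0. -1.] F [-0.7 -0.1 -0.9] w 30.5 gf 59.3
(27.5, 48) [549.7 188.8 140. ] t 5.43 pos [543.8 169.1 239.7] tool d mm [-13.8  15.4  99.7] units [-0.6  0.6  4. ] yaxis deg 114.8 z [-0. -0. -1.] F [-0.7 -0.1 -0.9] w 30.5 gf 59.3
```

```bash
python3 -c "
from fit import *
S=[];V=[]
for i in range(6):
    s=arm.read_state();S.append(np.r_[s['position'],s['ee_rot']]);p=eyes.get_image('wrist')
m=np.mean(S,0);print(m.round(2),np.std(S,0)[:3],s['clock'])
q=m[3:]/np.linalg.norm(m[3:]);print(fit(p,dict(position=m[:3],ee_rot=q),True))
q=Ro.from_matrix(np.array([[-.9082,-.4186,0],[-.4186,.9082,0],[0,0,-1]]).tolist()).as_quat()
print(fit(p,dict(position=[544.4,169.2,240.3],ee_rot=q),True))
print(fit(eyes.get_image('scene'),None,False))
"
```

```text
[543.9 168.5 239.9  -0.2   1.   -0.   -0. ] [0.2 0.3 0.2] 5.6833
(array([509.5, 150.5, -16.3]), np.float64(-82.35770358184712))
(array([510.1, 151.2, -16.2]), np.float64(-82.5679867470723))
(array([506.8, 151.7, -16. ]), np.float64(-57.86900808376802))
```

Request:
{"op": "apply_moves", "data": {
  "delta_rot": [
    [0,0,0],
    [0,0,0],
    [0,0,0],
    [0,0,0],
    [0,0,0],
    [0,0,0],
    [0,0,0],
    [0,0,0]
  ],
  "xyz": [
    [-0.54,0.66,0.5],
    [0,0,1],
    [0,0,1],
    [0,0,1],
    [0,0,0.9],
    [0,0,0],
    [0,0,0.2],
    [0,0,0]
  ],
  "hand": [1,1,1,1,1,1,1,1]
}}

```text
clock: 6.45
position: [550.3, 189.8, 125.9]
ee_rot: [-0.214, 0.977, -0.0, 0.0]
contact_force: [0.2, -0.4, -0.8]
gripper_width: 30.6
grasp_force: 59.4
```

Request:
{"op": "apply_moves", "data": {
  "delta_rot": [
    [0,0,0],
    [0,0,0],
    [0,0,0]
  ],
  "xyz": [
    [0,0,0.1],
    [0,0,0.1],
    [0,0,0]
  ],
  "hand": [1,1,1]
}}

```text
clock: 6.7
position: [550.3, 190.1, 121.2]
ee_rot: [-0.214, 0.977, 0.0, 0.001]
contact_force: [0.3, -0.3, 0.2]
gripper_width: 30.6
grasp_force: 59.5
```

Request:
{"op": "apply_moves", "data": {
  "delta_rot": [
    [0,0,0],
    [0,0,0],
    [0,0,0],
    [0,0,0]
  ],
  "xyz": [
    [0,0,0.16],
    [0,0,0.16],
    [0,0,0.16],
    [0,0,0]
  ],
  "hand": [1,1,1,1]
}}

```text
clock: 7.03
position: [549.0, 189.4, 107.0]
ee_rot: [-0.214, 0.977, -0.0, -0.001]
contact_force: [-0.2, -0.8, -0.0]
gripper_width: 30.5
grasp_force: 59.4
```

Request:
{"op": "apply_moves", "data": {
  "delta_rot": [
    [0,0,0],
    [0,0,0],
    [0,0,0],
    [0,0,0]
  ],
  "xyz": [
    [0,0,0.08],
    [0,0,0.08],
    [0,0,0.08],
    [0,0,0]
  ],
  "hand": [1,1,1,1]
}}

```text
clock: 7.37
position: [550.4, 189.8, 103.0]
ee_rot: [-0.215, 0.977, -0.0, 0.001]
contact_force: [-0.7, -0.8, 3.6]
gripper_width: 30.7
grasp_force: 59.7
```

Request:
{"op": "apply_moves", "data": {
  "delta_rot": [
    [0,0,0],
    [0,0,0]
  ],
  "xyz": [
    [0,0,0.06],
    [0,0,0]
  ],
  "hand": [1,1]
}}

```text
clock: 7.53
position: [551.0, 189.8, 102.9]
ee_rot: [-0.215, 0.977, -0.0, 0.001]
contact_force: [-1.4, -1.5, 8.4]
gripper_width: 30.5
grasp_force: 60.4
```

Firm resistance at about 26 mm depth (8 N), so the back-left cell is taken. The contact is gently compliant, so one call per cell is safe. Next is the back-middle cell.

Request:
{"op": "apply_moves", "data": {
  "delta_rot": [
    [0,0,0],
    [0,0,0],
    [0,0,0],
    [0,0,0],
    [0,0,0],
    [0,0,0],
    [0,0,0],
    [0,0,0],
    [0,0,0],
    [0,0,0],
    [0,0,0],
    [0,0,0]
  ],
  "xyz": [
    [0,0,-0.7],
    [0,0,-0.8],
    [0.66,-0.73,0],
    [0.66,-0.73,0],
    [0,0,0],
    [0,0,0.5],
    [0,0,0.16],
    [0,0,0.16],
    [0,0,0.16],
    [0,0,0.16],
    [0,0,0.16],
    [0,0,0]
  ],
  "hand": [1,1,1,1,1,1,1,1,1,1,1,1]
}}

```text
clock: 8.53
position: [534.4, 142.7, 104.6]
ee_rot: [-0.214, 0.977, -0.0, -0.001]
contact_force: [-0.0, -0.4, -1.0]
gripper_width: 30.5
grasp_force: 59.4
```

Request:
{"op": "apply_moves", "data": {
  "delta_rot": [
    [0,0,0],
    [0,0,0],
    [0,0,0]
  ],
  "xyz": [
    [0,0,0.1],
    [0,0,0.1],
    [0,0,0]
  ],
  "hand": [1,1,1]
}}

```text
clock: 8.78
position: [536.5, 143.0, 102.9]
ee_rot: [-0.215, 0.977, -0.0, 0.001]
contact_force: [-2.1, -1.3, 9.1]
gripper_width: 30.7
grasp_force: 60.2
```

Taken too (9 N). Next is the back-right cell.

Request:
{"op": "apply_moves", "data": {
  "delta_rot": [
    [0,0,0],
    [0,0,0],
    [0,0,0],
    [0,0,0],
    [0,0,0],
    [0,0,0],
    [0,0,0],
    [0,0,0],
    [0,0,0],
    [0,0,0],
    [0,0,0],
    [0,0,0]
  ],
  "xyz": [
    [0,0,-0.7],
    [0,0,-0.8],
    [0.63,-0.73,0],
    [0.63,-0.73,0],
    [0,0,0],
    [0,0,0.5],
    [0,0,0.16],
    [0,0,0.16],
    [0,0,0.16],
    [0,0,0.16],
    [0,0,0.16],
    [0,0,0]
  ],
  "hand": [1,1,1,1,1,1,1,1,1,1,1,1]
}}

```text
clock: 9.78
position: [521.1, 96.4, 104.7]
ee_rot: [-0.214, 0.977, -0.0, -0.001]
contact_force: [-0.2, 0.4, -0.0]
gripper_width: 30.5
grasp_force: 59.4
```

Request:
{"op": "apply_moves", "data": {
  "delta_rot": [
    [0,0,0],
    [0,0,0],
    [0,0,0]
  ],
  "xyz": [
    [0,0,0.1],
    [0,0,0.1],
    [0,0,0]
  ],
  "hand": [1,1,1]
}}

```text
clock: 10.03
position: [521.5, 96.4, 100.3]
ee_rot: [-0.214, 0.977, -0.0, -0.0]
contact_force: [0.9, -0.1, -1.0]
gripper_width: 30.6
grasp_force: 59.4
```

No resistance, so this cell is empty. I'll lower a little further, check, and release.

Request:
{"op": "apply_moves", "data": {
  "delta_rot": [
    [0,0,0],
    [0,0,0],
    [0,0,0],
    [0,0,0]
  ],
  "xyz": [
    [0,0,0.08],
    [0,0,0.08],
    [0,0,0.04],
    [0,0,0]
  ],
  "hand": [1,1,1,1]
}}

```text
clock: 10.37
position: [521.6, 96.4, 95.5]
ee_rot: [-0.214, 0.977, -0.0, -0.0]
contact_force: [0.3, -0.6, -0.9]
gripper_width: 30.7
grasp_force: 59.4
```

Request:
{"op": "apply_moves", "data": {
  "delta_rot": [
    [0,0,0],
    [0,0,0],
    [0,0,0],
    [0,0,0],
    [0,0,0],
    [0,0,0],
    [0,0,0],
    [0,0,0]
  ],
  "xyz": [
    [0,0,0],
    [0,0,0],
    [0,0,0],
    [0,0,0],
    [0,0,-0.5],
    [0,0,-1],
    [0,0,-1],
    [0,0,-1]
  ],
  "hand": [-0.3,-0.3,-0.3,-0.3,-0.3,-0.3,-0.3,-0.3]
}}

```text
clock: 11.03
position: [521.6, 96.4, 184.2]
ee_rot: [-0.214, 0.977, -0.0, -0.0]
contact_force: [0.3, 1.3, -0.3]
gripper_width: 55.6
grasp_force: 0.0
```

```bash
python3 -c "
from h import *
p=eyes.get_image('top');q=eyes.get_image('scene')
a=cv2.resize(p['frame'][165:245,215:315],(500,400),interpolation=2);b=cv2.resize(q['frame'][195:270,225:310],(453,400),interpolation=2)
cv2.imwrite('pics/c2.png',cv2.resize(np.hstack([a,b])[:,:,::-1],None,fx=.8,fy=.8))
s=np.array(arm.read_state()['position']);go([566,351,200])"
```

```text
t 11.13 pos [524.5  97.4 188. ] tool d mm [-144.1  212.8  -10.8] units [-5.8  8.5 -0.4] yaxis deg 114.8 z [ 0.  0. -1.] F [ 0.7 -0.1  0.9] w 55.8 gf 0.0
```

View pics/c2.png

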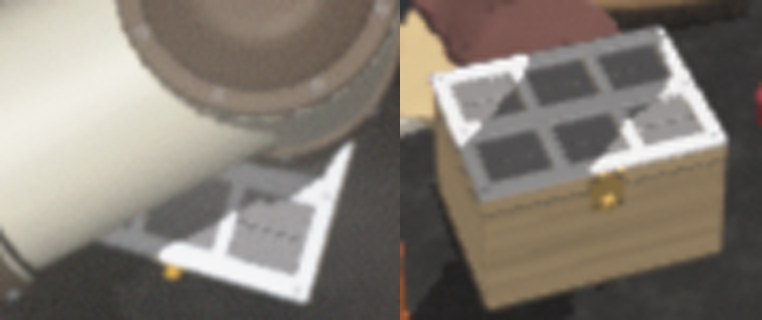

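All six leaves show shut in the scene crop (the back-right cell at (640,62)), so spool_b is in. Now to spool_a.

Request:
{"op": "apply_moves", "data": {
  "delta_rot": [
    [0,0,0],
    [0,0,0],
    [0,0,0],
    [0,0,0],
    [0,0,0],
    [0,0,0],
    [0,0,0],
    [0,0,0],
    [0,0,0],
    [0,0,0],
    [0,0,0],
    [0,0,0],
    [0,0,0]
  ],
  "xyz": [
    [-0.53,0.77,-0.06],
    [-0.53,0.77,-0.06],
    [-0.53,0.77,-0.06],
    [-0.53,0.77,-0.06],
    [-0.53,0.77,-0.06],
    [-0.53,0.77,-0.06],
    [-0.53,0.77,-0.06],
    [-0.53,0.77,-0.06],
    [-0.53,0.77,-0.06],
    [-0.53,0.77,-0.06],
    [-0.57,0.8,-0.06],
    [0,0,0],
    [0,0,0]
  ],
  "hand": [-0.3,-0.3,-0.3,-0.3,-0.3,-0.3,-0.3,-0.3,-0.3,-0.3,-0.3,-0.3,-0.3]
}}

```text
clock: 12.22
position: [565.7, 351.8, 198.4]
ee_rot: [-0.215, 0.977, -0.0, -0.001]
contact_force: [0.4, 0.5, -0.4]
gripper_width: 55.4
grasp_force: 0.0
```

```bash
python3 -c "
from h import *
wspool(58,None,'w3');go([566,351,34.3])"
```

```text
0.91 [265.2 171.6 296.9 212.5] ((566.6195068359375, 350.9095458984375), 16.421663284301758) 56.94684597330921 767
0.63 [240.8 103.6 273.9 136.4] ((507.7330627441406, 297.52337646484375), 16.716976165771484) 57.10323767290342 996
t 12.32 pos [565.7 350.3 199. ] tool d mm [ -0.8   0.6 164.7] units [-0.   0.   6.6] yaxis deg 114.7 z [-0. -0. -1.] F [ 0.6  0.1 -0.9] w 55.5 gf 0.0
```

Request:
{"op": "apply_moves", "data": {
  "delta_rot": [
    [0,0,0],
    [0,0,0],
    [0,0,0],
    [0,0,0],
    [0,0,0],
    [0,0,0],
    [0,0,0],
    [0,0,0],
    [0,0,0],
    [0,0,0],
    [0,0,0],
    [0,0,0],
    [0,0,0],
    [0,0,0],
    [0,0,0],
    [0,0,0]
  ],
  "xyz": [
    [-0.02,0,1],
    [0,0,1],
    [0,0,1],
    [0,0,1],
    [0,0,1],
    [0,0,0.9],
    [0,0,0.7],
    [0,0,0],
    [0,0,0],
    [0,0,0],
    [0,0,0],
    [0,0,0],
    [0,0,0],
    [0,0,-0.5],
    [0,0,-1],
    [0,0,-1]
  ],
  "hand": [-0.3,-0.3,-0.3,-0.3,-0.3,-0.3,-0.3,-0.3,1,1,1,1,1,1,1,1]
}}

```text
clock: 13.65
position: [566.0, 350.7, 98.0]
ee_rot: [-0.214, 0.977, -0.001, -0.001]
contact_force: [0.8, 1.2, -0.2]
gripper_width: 30.4
grasp_force: 59.3
```

```bash
python3 -c "
from h import *
go([496.3,204.6,150]);go([482.9,158.5,150]);go([469.5,112.4,150])"
```

```text
t 13.65 pos [566.  350.7  98. ] tool d mm [ 124.6 -103.5  -51.7] units [ 5.  -4.1 -2.1] yaxis deg 114.7 z [-0. -0. -1.] F [ 0.8  1.2 -0.2] w 30.4 gf 59.3
t 13.65 pos [566.  350.7  98. ] tool d mm [ 156.1 -139.8  -51.6] units [ 6.2 -5.6 -2.1] yaxis deg 114.7 z [-0. -0. -1.] F [ 0.8  1.2 -0.2] w 30.4 gf 59.3
t 13.65 pos [566.  350.7  98. ] tool d mm [ 187.5 -176.   -51.5] units [ 7.5 -7.  -2.1] yaxis deg 114.7 z [-0. -0. -1.] F [ 0.8  1.2 -0.2] w 30.4 gf 59.3
```

Request:
{"op": "apply_moves", "data": {
  "delta_rot": [
    [0,0,0],
    [0,0,0],
    [0,0,0],
    [0,0,0],
    [0,0,0],
    [0,0,0],
    [0,0,0],
    [0,0,0],
    [0,0,0],
    [0,0,0],
    [0,0,0],
    [0,0,0],
    [0,0,0]
  ],
  "xyz": [
    [0,0,-1],
    [0,0,-1],
    [0.71,-0.59,0],
    [0.71,-0.59,0],
    [0.71,-0.59,0],
    [0.71,-0.59,0],
    [0.71,-0.59,0],
    [0.71,-0.59,0],
    [0.74,-0.61,0],
    [0,0,0],
    [0,0,0.5],
    [0,0,0.4],
    [0,0,0]
  ],
  "hand": [1,1,1,1,1,1,1,1,1,1,1,1,1]
}}

```text
clock: 14.73
position: [495.9, 204.3, 123.8]
ee_rot: [-0.214, 0.977, -0.0, -0.001]
contact_force: [0.5, 0.2, -0.4]
gripper_width: 30.6
grasp_force: 59.5
```

Request:
{"op": "apply_moves", "data": {
  "delta_rot": [
    [0,0,0],
    [0,0,0],
    [0,0,0],
    [0,0,0],
    [0,0,0],
    [0,0,0]
  ],
  "xyz": [
    [0,0,0.16],
    [0,0,0.16],
    [0,0,0.16],
    [0,0,0.16],
    [0,0,0.16],
    [0,0,0]
  ],
  "hand": [1,1,1,1,1,1]
}}

```text
clock: 15.23
position: [495.8, 204.2, 103.6]
ee_rot: [-0.214, 0.977, -0.0, -0.001]
contact_force: [0.2, 0.8, -0.1]
gripper_width: 30.5
grasp_force: 59.4
```

Request:
{"op": "apply_moves", "data": {
  "delta_rot": [
    [0,0,0],
    [0,0,0],
    [0,0,0]
  ],
  "xyz": [
    [0,0,0.08],
    [0,0,0.08],
    [0,0,0]
  ],
  "hand": [1,1,1]
}}

```text
clock: 15.48
position: [496.3, 204.5, 100.4]
ee_rot: [-0.214, 0.977, -0.0, -0.0]
contact_force: [-0.4, 0.1, -0.5]
gripper_width: 30.0
grasp_force: 59.4
```

No resistance at the depth where a spool would be felt, so the front-left cell looks empty. Going a little deeper, then releasing.

Request:
{"op": "apply_moves", "data": {
  "delta_rot": [
    [0,0,0],
    [0,0,0],
    [0,0,0],
    [0,0,0]
  ],
  "xyz": [
    [0,0,0.08],
    [0,0,0.08],
    [0,0,0.06],
    [0,0,0]
  ],
  "hand": [1,1,1,1]
}}

```text
clock: 15.82
position: [496.3, 204.4, 95.0]
ee_rot: [-0.214, 0.977, -0.0, -0.0]
contact_force: [0.4, -0.5, -0.7]
gripper_width: 30.4
grasp_force: 59.4
```

Release, lift, and back off over the bench behind the box for a clear look.

Request:
{"op": "apply_moves", "data": {
  "delta_rot": [
    [0,0,0],
    [0,0,0],
    [0,0,0],
    [0,0,0],
    [0,0,0],
    [0,0,0],
    [0,0,0],
    [0,0,0],
    [0,0,0],
    [0,0,0],
    [0,0,0]
  ],
  "xyz": [
    [0,0,0],
    [0,0,0],
    [0,0,0],
    [0,0,0],
    [0,0,-0.5],
    [0,0,-1],
    [0,0,-1],
    [0,0,-1],
    [-0.5,-0.7,-0.5],
    [-0.5,-0.7,-0.5],
    [0,0,0]
  ],
  "hand": [-0.3,-0.3,-0.3,-0.3,-0.3,-0.3,-0.3,-0.3,-0.3,-0.3,-0.3]
}}

```text
clock: 16.73
position: [537.5, 183.0, 211.1]
ee_rot: [-0.214, 0.977, 0.001, 0.004]
contact_force: [1.0, 0.2, 1.2]
gripper_width: 55.5
grasp_force: 0.0
```

```bash
python3 -c "
from h import *
s=arm.read_state();p=eyes.get_image('wrist');q=eyes.get_image('scene')
a=cv2.resize(p['frame'],None,fx=.8,fy=.8);b=cv2.resize(q['frame'][195:270,225:310],(380,336),interpolation=2)
cv2.imwrite('pics/c3.png',np.hstack([a[:,60:],b])[:,:,::-1])
# cell depths from wrist range
T=np.array(p['hand_eye']);Q=Ro.from_quat(s['ee_rot']).as_matrix();A=Q@T[:3,:3];o=Q@T[:3,3]+np.array(s['position'])
for a_ in(-27.5,27.5):
  for b_ in(-48,0,48):
    X,Y=np.meshgrid(np.linspace(-14,14,9),np.linspace(-14,14,9));X=X.ravel()+a_;Y=Y.ravel()+b_;c,n=.960,-.279
    W=np.c_[509.3+c*X-n*Y,150.8+n*X+c*Y,np.full(81,91.)]
    uv=cv2.projectPoints(W,cv2.Rodrigues(A.T)[0],-A.T@o,p['camera_matrix'],p['dist'])[0][:,0]
    z=world(p,np.clip(uv,0,[559,419]),st=s)[:,2];print((a_,b_),np.percentile(z,[5,50,95]),uv.mean(0))
go([0,0,0])"
```

```text
(-27.5, -48) [88.5 89.7 90.6] [239.9  98. ]
(-27.5, 0) [88.7 89.7 90.8] [283.5 136.3]
(-27.5, 48) [88.6 89.7 90.5] [323.9 172.2]
(27.5, -48) [79.  89.3 90.9] [200.9 148.5]
(27.5, 0) [87.6 89.5 90.6] [243.6 183.2]
(27.5, 48) [87.6 89.5 90.4] [283.6 215.7]
t 16.83 pos [534.  183.  207.9] tool d mm [561.7  56.3 207.7] units [22.5  2.3  8.3] yaxis deg 114.7 z [ 0.  0. -1.] F [-0.7 -0.1 -0.1] w 55.5 gf 0.0
```

View pics/c3.png

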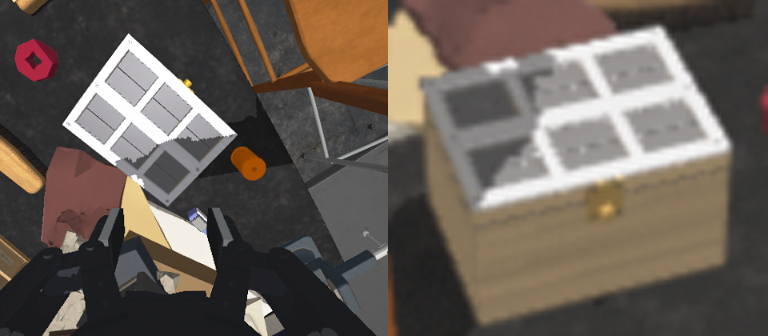

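Everything reads as shut, but the back-right cell's 5% depth (79) is odd. I'll check the shape there.

```bash
python3 -c "
from h import *
s=arm.read_state();p=eyes.get_image('wrist')
T=np.array(p['hand_eye']);Q=Ro.from_quat(s['ee_rot']).as_matrix();A=Q@T[:3,:3];o=Q@T[:3,3]+np.array(s['position'])
for a_,b_ in((27.5,-48),(27.5,0)):
    X,Y=np.meshgrid(np.linspace(-18,18,13),np.linspace(-18,18,9));sh=X.shape;X=X.ravel()+a_;Y=Y.ravel()+b_;c,n=.960,-.279
    W=np.c_[509.3+c*X-n*Y,150.8+n*X+c*Y,np.full(len(X),91.)]
    uv=cv2.projectPoints(W,cv2.Rodrigues(A.T)[0],-A.T@o,p['camera_matrix'],p['dist'])[0][:,0]
    print(world(p,uv,st=s)[:,2].reshape(sh).round(0).astype(int))
cv2.imwrite('pics/c4.png',cv2.resize(p['frame'][60:230,150:370,::-1],(792,600),interpolation=2))
"
```

```text
[[ 89  91  89  89  88  89  90  89  89  88  88  90  90]
 [ 91  89  89  89  90  90  89  89  90  89  90  90  90]
 [ 90  91  90  89  89  89  78  90  91  90  91  89  90]
 [ 91  89  91  90  90  89  79  90  88  89  90  91  90]
 [ 89  89  90  89  90  90  79  89  90  90  88  90  89]
 [ 89  89  90  90  88  90  90  89  89  89  89  89  90]
 [ 90  90  89  89  90  89  90  90  88  89  91  89  90]
 [ 90 350  89  89  89  91  78  90  89  90  89  89  89]
 [ 89  90  90  90  90  91  89  90  90  90  89  90  89]]
[[ 90  90  89  89  90  90  89  90  89  89  89  91  89]
 [ 90  89  90  90  90  90  90  90  89  91  89  90  90]
 [ 89  90  90  90  91  89  79  90  89  89  90  89  89]
 [ 90  90  89  90  89  89  90  90  90  90  89  89  90]
 [ 90  91  90  90 350  90  89  89  90  89  90  89  90]
 [ 90  90  90  90  90  90  78  88  90  90  90  89  89]
 [ 89  90  89  89  89  89  88  88  90  89  90  91  91]
 [ 89  89  89  90  89  90  89  90  90  89  90  90  89]
 [ 89  89  90  89  91  89  79  89  89  89  88  91  91]]
```

View pics/c4.png

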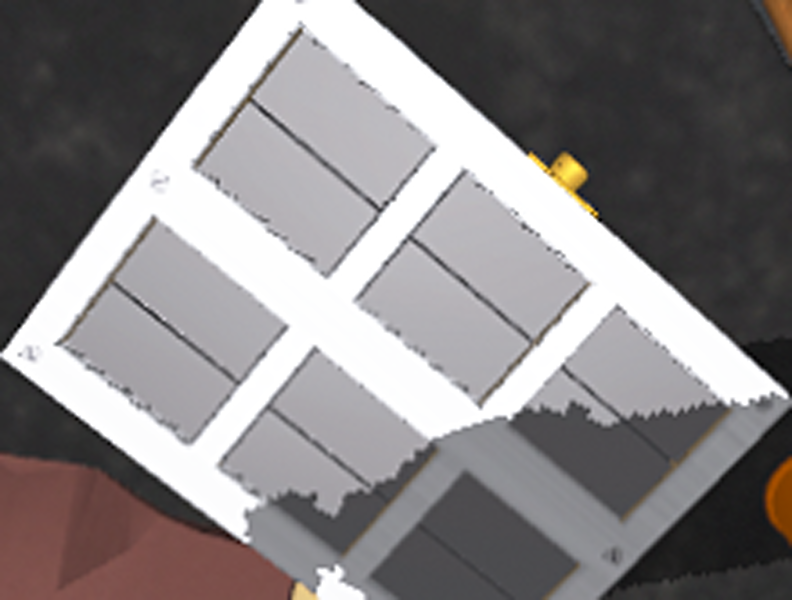

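The crop shows all six leaf pairs flat shut: the low readings are just the slit between leaves, and the middle cell shows the same. Both spools are below the shutters. Handing in.

```bash
python3 -c "
from h import *
print(arm.job_done())"
```

```text
the job is handed in; nothing more can be done
None
```

I put both pale spools into empty cells found by feel, spool_b back-right and spool_a front-left. The leaves shut flat over both, so I could not see the spools standing on the cell floors. I handed the job in at about 17 s, having touched none of the bystanders.

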